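# Back off a reactor head bolt with the reversible ratchet

### The job

The ratchet on the pressure reactor's front head bolt is still set to tighten: flip its reversing lever over to loosen, then work the handle to back that bolt off by about a third of a turn, at least a quarter and no more than half. Do not tighten the bolt any further, do not knock the pressure gauge or the valve, and leave the glassware and loose tools where they stand. Leave the ratchet on the bolt, its lever still set to loosen.

Things in the scene. Friction and masses are not known exactly. Their poses are not given: they have to be found in the camera images.
- reactor: Bench pressure reactor, fixed, yawed up to 35 deg. Origin on the bench under the vessel axis; local -x is its front. Base plate x -150 to 95, y +-110 mm; steel head 152 mm wide, top at z 141 mm, six hex bolts on a 122 mm circle. The ratchet is on the front bolt, at (-61, 0) mm, its handle to the front between the stand rods. Stirrer drive at (8, 0) mm, 46 mm wide, to z 209 mm.
- bolt (a joint): Turn of the front head bolt and the socket on it, about the vertical through point bolt_axis, rad: 0 as found (tight), + anticlockwise seen from above = loosened, - = tightened further. Stiff all the way: it takes about 1.2 N m (some 7 N at the middle of the handle grip), and stays where it is left.
- ratchet (a joint): Swing of the ratchet handle about the bolt axis, rad: 0 = to the reactor's front, + anticlockwise from above; the rods stop it at +-0.74, so one stroke turns the bolt by 1.4 at most. It bites one way only, as the lever sets, after up to 0.35 of lost motion (18 clicks a turn), and free-wheels the other way at 0.1 to 0.2 N m. The ratchet cannot be lifted off the bolt.
- reverser (a joint): Reversing lever on the ratchet head, on the bolt axis, rad relative to the handle. -0.42 (tab to the clockwise side, as found): bites clockwise, tightens. +0.42 (tab to the anticlockwise side): bites anticlockwise, loosens. A spring snaps it past its middle to either end; it takes 0.1 to 0.2 N m (4 to 6 N at the tab); a push on it carries the free-wheeling handle along to a rod, which then braces it.
- bolt_axis (a point): Point on the front bolt's vertical axis at the height of the handle's middle (188 mm above the bench). The ratchet head round it is 44 mm wide, from z 176 to 200 mm, on a 29 mm socket.
- handle_grip (a point): Middle of the black handle grip, 165 mm from the bolt axis, moving with the handle. The grip is 100 mm long (radially), 24 mm wide, 20 mm high (z 178 to 198 mm), level; the steel neck between it and the head is 16 mm wide, 14 mm high. Free space below and beside it.
- lever_tab (a point): Middle of the reversing lever's upright tab, 25 mm from the bolt axis, 208.5 mm above the bench, moving with the lever. The tab is a fin 26 mm long (radially, 10 to 36 mm from the axis), 8 mm thick, rising to z 214.5 mm; the ratchet head's top is at z 200 mm under it.
- gauge: Pressure gauge on the reactor head, a 64 mm steel dial case on a stem; origin at the foot of its stem on the head, at (40, 42) mm in the reactor's frame; its top is at z 256 mm.
- valve: Small needle valve with a T handle on the reactor head; origin at its foot, at (26, -42) mm in the reactor's frame; its top is at z 203 mm.
- conical_flask: Conical glass flask with a kraft-paper cap, 74 mm wide, 114 mm high; origin at the centre of its base, z up.
- round_flask: Round flat-based glass flask with a kraft-paper cap, 72 mm wide, 107 mm high; origin at the centre of its base, z up.
- beaker: Glass beaker, 68 mm wide, 90 mm high; origin at the centre of its base, z up.
- reagent_bottle: Amber glass bottle with a black cap, 60 mm wide, 125 mm high; origin at the centre of its base, z up.
- tape_roll: Roll of brown tape lying flat, 92 mm wide, 24 mm high; origin at the centre of its underside.
- spanner: Steel spanner, 170 mm long, lying on the bench in front of the reactor; origin at the middle of its underside.
- spare_bolt: Spare hex bolt standing on its 19 mm head on the bench, 57 mm high; origin under its head.
- spare_socket: Spare socket standing on the bench, 27 mm wide, 34 mm high; origin under its base.
- stand_rods (a point): Midpoint between the tops of the reactor's two upright stand rods, 218 mm above the bench, at (-119, 0) mm in the reactor's frame. The rods, 18 mm thick, stand 75 mm to either side of it (reactor's y); the handle swings between them and is stopped by them.

How it is judged:
By the outcome, as a careful person would: the job done as asked, in the order asked, and still so for the second after the job is handed in, with the robot touching nothing.
It also fails if it takes over 69 s, if anything falls off the work surface, if the arm or the gripper's body presses on something with over 40 N, if the wrist force passes 120 N, or if a joint passes its speed limit or range.

### The arm

A 7-joint arm with a two-finger parallel gripper is mounted at the origin on the work surface. World frame = base frame: x ahead of the robot, y to its left, z up, the work surface at z = 0. Lengths are in m, angles in rad, forces in N, time in s.
With the tool pointing down it reaches from about 0.425 to 0.825 m from the base axis. Payload 3.6 kg.
Tool frame: the origin (TCP) lies where the fingers leave the gripper's body, on its centre line; the fingertips stand 73 mm ahead of it and the grasp point (between the pads) lies 54 mm ahead of it; x points along the fingers, y is the direction in which the jaws open and shut, and the axes are right-handed (so a half turn about x gives the same grasp; the last joint's range is limited). The gripper opens to 85 mm and grips with 20 to 120 N. Pads are 22 mm wide; open, the fingers measure 114 mm over their backs; the gripper's body (76 mm by 85 mm) begins 54 mm behind the grasp point. The pads swing forward as they close: fully open they stand 13 mm farther back than shut.
Start: joints at [1.155, 0.615, -0.013, 1.423, 0.008, 1.103, -0.04], TCP at [0.247, -0.601, 0.304] pointing down, gripper open.
Joint ranges: [-3.12, 3.12], [-0.3, 2.06], [-1.34, 1.32], [0.26, 2.42], [-1.36, 4.5], [0.01, 1.98], [-2.84, 2.84]. Speed limits (rad/s): [2.79, 2.79, 3.14, 3.14, 3.14, 3.14, 3.14].

### API

Orientations are given as a unit quaternion [x, y, z, w].
In Python, from station import arm, snapshot, camera_info, ticket gives the robot as it stands. Calls block until the motion is done:
- arm.movep(position, orientation): joint-space move of the TCP to a pose.
- arm.line_to(position, velocity=0.15, ori=None): straight line of the TCP; ori=None keeps the orientation; velocity is the mean speed in m/s.
- arm.move_j(angles): joint-space move.
- arm.move_gripper(opening, effort=None): opening from 0.0 (shut) to 1.0 (fully open); effort is the grip in N (None keeps the last); returns when the fingers have stopped.
- arm.pause(seconds).
- arm.ik(position, orientation): joint angles nearest the present ones, or None.
- snapshot(name): name is "scene" or "top" or "wrist"; returns the picture (384x512x3 uint8, blue, green, red); there is no depth.
- camera_info(name): a dict with "fx", "fy", "cx", "cy" (pixels), "R" (3x3) and "t" (3): a world point X has camera coordinates R X + t; the wrist camera has in their place "T_tool_cam" (4x4, takes a point from camera to tool coordinates, whose origin is the TCP and whose axes are the tool frame's). Camera axes: x right, y down, z forward; pixel columns grow to the right and rows downward; lengths in m; the calibration is good to about 2 mm. A picture is of the moment at which its call begins: read the wrist's pose just before it. camera_info takes no time and is no camera call.
A pose or a line that the arm cannot do raises arm.MotionError and nothing moves.
- ticket.finish_job(): hands the job in, once; it reports no verdict.
Readings, each from a call of its own:
- arm.read_time(): time.
- arm.read_joint_positions(): joint angles.
- arm.read_dq(): joint speeds.
- arm.read_effort(): joint torques, N m.
- arm.read_tool_pos(): TCP position.
- arm.read_eef_rot(): TCP orientation.
- arm.read_ft_force(): force on the tool from outside, world axes, zero at the start.
- arm.read_wrist_torque(): the same for the moment, N m.
- arm.read_opening(): opening from 0.0 (shut) to 1.0 (fully open).
Only numpy, scipy, OpenCV 4.12 (cv2) and the standard library are available. Lean on these libraries where they do the work, as an engineer would, in place of code of your own. Each camera call takes 0.05 s, during which the arm holds its last target.

## Working session

There is one attempt and no reset: what is moved stays moved. The work goes in short steps, each a Python script; the robot and the scene stay as the last script left them, time stands still between calls to the robot, and variables do not carry over. Pictures are saved under pics/ and viewed, and the job is handed in when it is done.

```bash
mkdir -p pics; ls
python3 - <<'E'
from station import arm, snapshot, camera_info, ticket
import cv2
for n in ("scene","top","wrist"):
    cv2.imwrite(f"pics/{n}0.png",snapshot(n)); c=camera_info(n)
    print(n,{k:(v if not hasattr(v,'round') else v) for k,v in c.items()})
print(arm.read_time(),arm.read_tool_pos(),arm.read_eef_rot())
E
```

```text
pics
scene {'fx': 422.1314295441443, 'fy': 422.1314295441443, 'cx': 259.16683823308057, 'cy': 196.7167206418873, 'R': array([[-0.99973695, -0.02116056, -0.00884608],
       [-0.00511249,  0.58160298, -0.81345672],
       [ 0.02235811, -0.81319752, -0.58155817]]), 't': array([0.56100694, 0.14297112, 1.26481896])}
top {'fx': 453.52776234160615, 'fy': 453.52776234160615, 'cx': 246.6704130989338, 'cy': 189.6514110397176, 'R': array([[ 0.0082424 , -0.9997028 ,  0.02294297],
       [-0.99655404, -0.01010585, -0.08232812],
       [ 0.08253551, -0.02218533, -0.99634116]]), 't': array([-0.02125764,  0.54398342,  1.46263401])}
wrist {'fx': 274.14599257530034, 'fy': 274.14599257530034, 'cx': 256.36847673510937, 'cy': 195.804680909243, 'T_tool_cam': array([[ 3.02476964e-04, -2.78469963e-01,  9.60444891e-01,
        -6.95743920e-02],
       [ 9.99999944e-01, -5.28842141e-05, -3.30267374e-04,
         6.58795033e-04],
       [ 1.42761917e-04,  9.60444937e-01,  2.78469932e-01,
        -7.22651197e-02],
       [ 0.00000000e+00,  0.00000000e+00,  0.00000000e+00,
         1.00000000e+00]])}
0.15 [ 0.24685888 -0.60081648  0.30298436] [-0.69356981 -0.13768294  0.69385521 -0.13626912]
```

View pics/scene0.png

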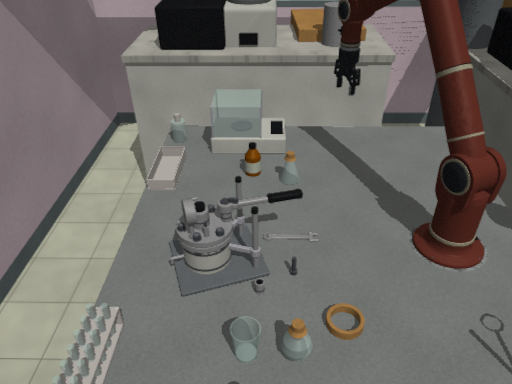

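View pics/top0.png

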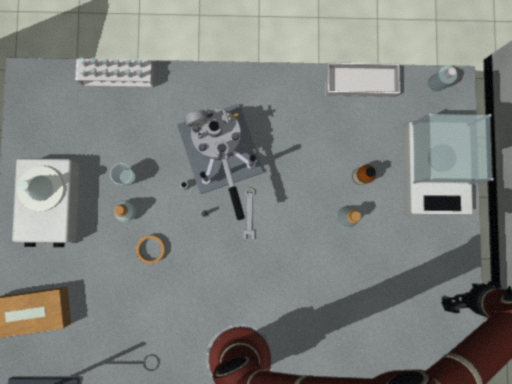

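View pics/wrist0.png

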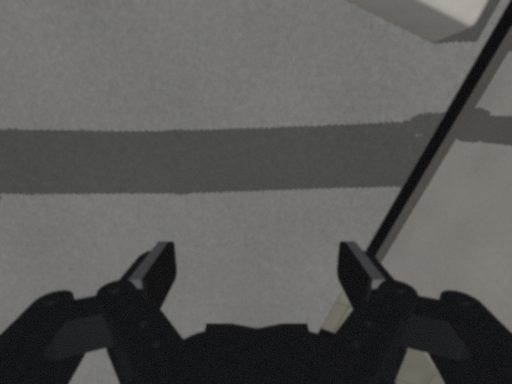

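Run:
```python
import cv2
a=cv2.imread('pics/top0.png')[90:230,165:285]; cv2.imwrite('pics/topz.png',cv2.resize(a,None,fx=5,fy=5,interpolation=cv2.INTER_CUBIC)[:600])
a=cv2.imread('pics/scene0.png')[165:295,160:320]; cv2.imwrite('pics/scenez.png',cv2.resize(a,None,fx=4.5,fy=4.5,interpolation=cv2.INTER_CUBIC))
```

```text
(no output)
```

View pics/topz.png

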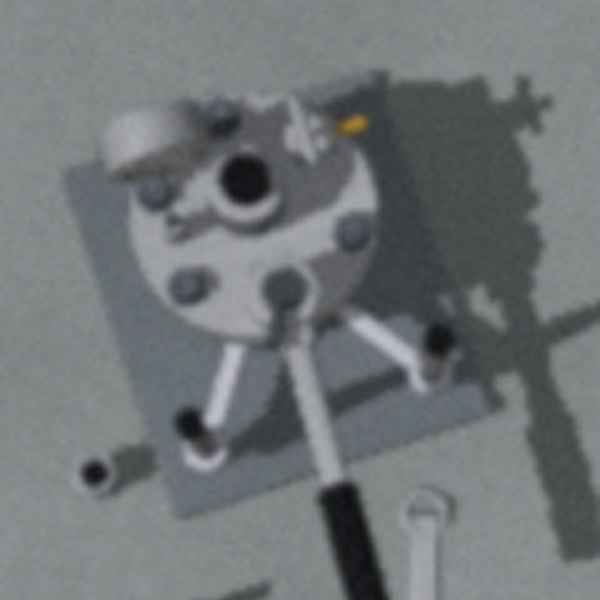

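View pics/scenez.png

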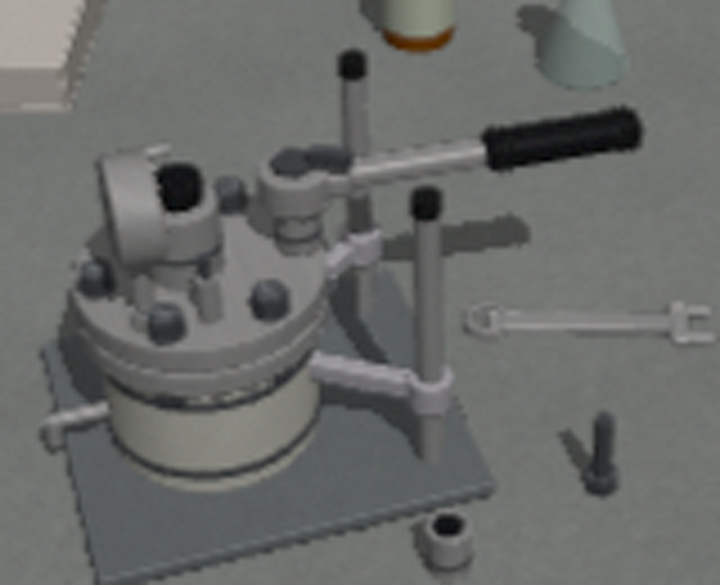

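```bash
cat > h.py <<'E'
import numpy as np, cv2
from station import arm, snapshot, camera_info, ticket
from scipy.spatial.transform import Rotation as Rn
def ray(c,uv,z,R=None,t=None):
    R=c['R'];t=c['t']
    d=R.T@np.array([(uv[0]-c['cx'])/c['fx'],(uv[1]-c['cy'])/c['fy'],1]); o=-R.T@t
    return o+d*(z-o[2])/d[2]
def wcam(pos,q):
    c=camera_info('wrist'); T=np.eye(4);T[:3,:3]=Rn.from_quat(q).as_matrix();T[:3,3]=pos
    W=T@c['T_tool_cam']; R=W[:3,:3].T
    return dict(fx=c['fx'],fy=c['fy'],cx=c['cx'],cy=c['cy'],R=R,t=-R@W[:3,3])
def proj(c,X):
    p=c['R']@np.asarray(X)+c['t']; return np.array([c['cx']+c['fx']*p[0]/p[2],c['cy']+c['fy']*p[1]/p[2]])
E
python3 - <<'E'
from h import *
c=camera_info('top')
f=lambda u,v:(165+u/5,90+v/5)
P=dict(rl=(f(190,422),.218),rr=(f(440,335),.218),drive=(f(244,178),.209),bolt=(f(285,290),.204),
 g0=(f(336,488),.198),g1=((239,218),.198),b1=(f(178,520),.008),b2=(f(508,402),.008),b0=(f(65,172),.008),b3=(f(382,70),.008))
for k,(uv,z) in P.items(): print(k,ray(c,uv,z).round(4))
c=camera_info('scene')
f=lambda u,v:(160+u/4.5,165+v/4.5)
for k,(uv,z) in dict(r1=(f(428,192),.218),r2=(f(352,56),.218),drive=(f(180,180),.209),sp0=(f(485,322),0.003),sp1=(f(690,322),.003),sbolt=(f(600,480),0.0),sock=(f(448,525),0.034)).items(): print(k,ray(c,uv,z).round(4))
E
```

```text
rl [0.5702 0.1127 0.218 ]
rr [ 0.6219 -0.0292  0.218 ]
drive [0.7136 0.0845 0.209 ]
bolt [0.6493 0.0601 0.204 ]
g0 [0.5351 0.0295 0.198 ]
g1 [0.4477 0.009  0.198 ]
b1 [0.5294 0.1352 0.008 ]
b2 [ 0.6102 -0.0823  0.008 ]
b0 [0.7614 0.2143 0.008 ]
b3 [0.8339 0.0035 0.008 ]
r1 [0.5671 0.1114 0.218 ]
r2 [ 0.6181 -0.0277  0.218 ]
drive [0.7097 0.0894 0.209 ]
sp0 [ 0.5352 -0.0265  0.003 ]
sp1 [ 0.3955 -0.0281  0.003 ]
sbolt [ 0.4632  0.1182 -0.    ]
sock [0.5558 0.1886 0.034 ]
```

```bash
cat >> h.py <<'E'
YAW=np.radians(20.0); BOLT=np.array([0.6488,0.0615])
def quat(psi,s=-1):
    e=np.array([np.cos(psi),np.sin(psi),0]);t=np.array([-e[1],e[0],0])
    return Rn.from_matrix(np.c_[[0,0,-1],s*t,s*e]).as_quat()
def hpos(th,r,z): 
    psi=np.pi+YAW+th
    return np.array([BOLT[0]+r*np.cos(psi),BOLT[1]+r*np.sin(psi),z]), psi
E
python3 - <<'E'
from h import *
for s in(-1,1):
  for th in (-.8,-.1,.8):
    for r,z in((.165,.228),(.165,.33),(.028,.277)):
        p,psi=hpos(th,r,z); q=arm.ik(p,quat(psi,s)); print(s,th,r,z,None if q is None else np.round(q,2))
p,psi=hpos(0,.165,.36)
for s in (-1,1):print(arm.ik(p,quat(psi,s)))
E
```

```text
-1 -0.8 0.165 0.228 [ 0.17  0.6  -0.72  1.88  0.52  0.85  0.3 ]
-1 -0.8 0.165 0.33 [ 0.28  0.51 -0.89  1.75  0.44  1.1   0.37]
-1 -0.8 0.028 0.277 [ 0.24  0.69 -0.7   1.51  0.48  1.11  0.56]
-1 -0.1 0.165 0.228 [ 0.44  0.58 -0.79  1.96  0.56  0.83  1.16]
-1 -0.1 0.165 0.33 [ 0.56  0.48 -0.95  1.82  0.44  1.07  1.26]
-1 -0.1 0.028 0.277 [ 0.34  0.73 -0.84  1.52  0.57  1.15  1.21]
-1 0.8 0.165 0.228 [ 0.73  0.87 -1.15  1.68  0.86  1.18  2.07]
-1 0.8 0.165 0.33 [ 0.73  0.73 -1.15  1.55  0.68  1.31  2.22]
-1 0.8 0.028 0.277 [ 0.47  0.87 -1.15  1.48  0.81  1.32  1.97]
1 -0.8 0.165 0.228 [-0.29  0.51 -0.02  1.9   0.01  0.74 -2.34]
1 -0.8 0.165 0.33 [-0.14  0.39 -0.23  1.76  0.1   1.   -2.43]
1 -0.8 0.028 0.277 [-0.15  0.6   0.    1.53 -0.    1.01 -2.17]
1 -0.1 0.165 0.228 [-0.    0.47 -0.12  1.97  0.08  0.7  -1.5 ]
1 -0.1 0.165 0.33 [ 0.1   0.35 -0.26  1.83  0.1   0.98 -1.52]
1 -0.1 0.028 0.277 [-0.04  0.6  -0.14  1.54  0.09  1.01 -1.53]
1 0.8 0.165 0.228 [ 0.29  0.61 -0.29  1.7   0.22  0.86 -0.51]
1 0.8 0.165 0.33 [ 0.33  0.51 -0.35  1.57  0.19  1.1  -0.48]
1 0.8 0.028 0.277 [ 0.1   0.64 -0.34  1.49  0.23  1.05 -0.71]
[ 0.61949266  0.46543308 -1.00216432  1.75844212  0.42624237  1.15476249
  1.40786142]
[ 0.15163012  0.32660498 -0.2806832   1.77097273  0.10215892  1.05819121
 -1.38689304]
```

Run:
```python
from h import *
p,psi=hpos(-.1,.16,.36)
arm.movep(p,quat(psi,-1))
pos,q=arm.read_tool_pos(),arm.read_eef_rot()
im=snapshot('wrist'); cv2.imwrite('pics/w1.png',im); np.savez('w1.npz',p=pos,q=q)
print(arm.read_time(),pos,arm.read_joint_positions())
c=wcam(pos,q)
v=im.copy()
for n,X in dict(b=[*BOLT,.2],rl=[.5702,.1127,.218],rr=[.6219,-.0292,.218]).items():
    u=proj(c,X);print(n,u); cv2.drawMarker(v,tuple(int(x) for x in u),(0,0,255),0,8,1)
cv2.imwrite('pics/w1m.png',cv2.resize(v,None,fx=1.5,fy=1.5))
```

```text
2.5917 [0.49403134 0.02089549 0.35970573] [ 0.57638094  0.46066926 -0.98312517  1.75723154  0.41737021  1.15084853
  1.28346582]
b [258.33737363 346.30054206]
rl [334.27549976 305.81305556]
rr [170.63883095 320.03080904]
```

View pics/w1m.png

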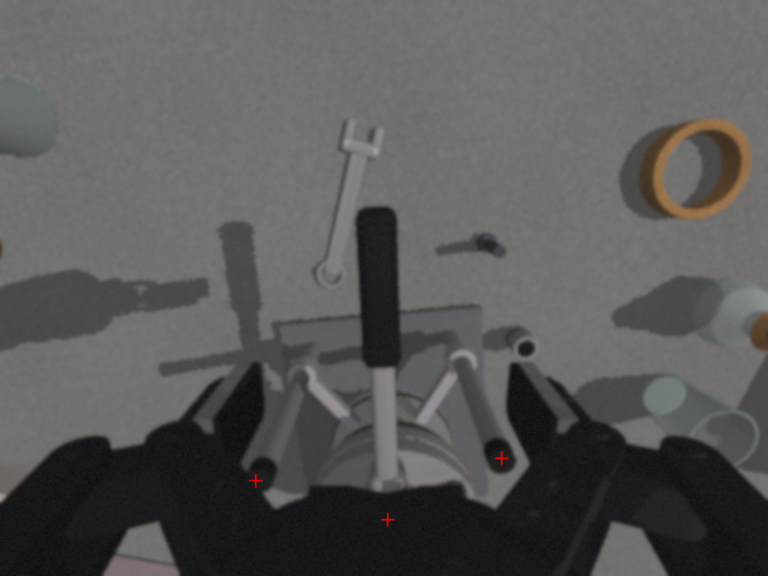

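Run:
```python
from h import *
p,psi=hpos(-.1,.12,.36)
arm.movep(p,quat(psi,1))
pos,q=arm.read_tool_pos(),arm.read_eef_rot()
im=snapshot('wrist'); cv2.imwrite('pics/w2.png',im); np.savez('w2.npz',p=pos,q=q)
print(arm.read_time(),pos,arm.read_joint_positions())
c=wcam(pos,q)
v=im.copy()
for n,X in dict(b=[*BOLT,.2],rl=[.5702,.1127,.218],rr=[.6219,-.0292,.218]).items():
    u=proj(c,X);print(n,u); cv2.drawMarker(v,tuple(int(x) for x in u),(0,0,255),0,8,1)
cv2.imwrite('pics/w2m.png',cv2.resize(v,None,fx=1.5,fy=1.5))
```

```text
4.4833 [0.53232315 0.03187236 0.35950628] [-0.77749237  0.58828741  1.13517054  1.69606934 -0.56334547  1.22910834
 -0.82912568]
b [256.06521739  49.93200571]
rl [164.66793737 137.71666454]
rr [365.93255825 116.94310667]
```

View pics/w2m.png

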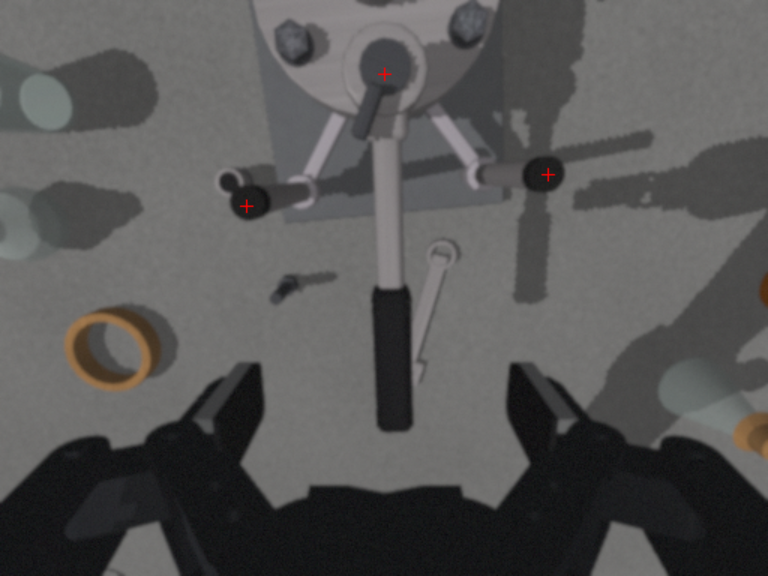

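Run:
```python
from h import *
d=np.load('w2.npz'); c=wcam(d['p'],d['q'])
P={}
for n,u,z in [('rl',(250,202),.218),('rr',(544,173),.218),('head',(386,68),.2),('lev',(386,66),.204),('g0',(391,290),.198),('g1',(395,430),.198),('n0',(388,140),.195),('tabend',(365,133),.2145)]:
    P[n]=ray(c,np.array(u)/1.5,z); print(n,P[n].round(4))
y=P['rl']-P['rr']; print('yaw',np.degrees(np.arctan2(-y[0],y[1])), 'dist',np.hypot(*y[:2]))
yaw=np.arctan2(-y[0],y[1]); m=(P['rl']+P['rr'])/2
print('bolt from rods',m[:2]+.058*np.array([np.cos(yaw),np.sin(yaw)]))
h=P['g1']-P['g0'];print('handle',np.degrees(np.arctan2(-h[1],-h[0])), np.hypot(*(P['g1']-P['head'])[:2]))
h=P['g1']-P['head'];print('handle',np.degrees(np.arctan2(-h[1],-h[0])))
```

```text
rl [0.5728 0.1116 0.218 ]
rr [ 0.6224 -0.0265  0.218 ]
head [0.652  0.0613 0.2   ]
lev [0.652  0.0614 0.204 ]
g0 [0.5405 0.0298 0.198 ]
g1 [0.45   0.0036 0.198 ]
n0 [0.6199 0.052  0.195 ]
tabend [0.6188 0.0635 0.2145]
yaw 19.752799838457413 dist 0.1466828767515364
bolt from rods [0.65218104 0.06216863]
handle 16.114661721683127 0.21015178092616607
handle 15.935055477769543
```

```bash
sed -i 's/^YAW=.*/YAW=np.radians(19.8); BOLT=np.array([0.651,0.0613])/' h.py
cat >> h.py <<'E'
def arc(th0,th1,r,z,v=.1,step=.2,s=1,log=True):
    n=max(1,int(np.ceil(abs(th1-th0)/step)))
    out=[]
    for th in np.linspace(th0,th1,n+1)[1:]:
        p,psi=hpos(th,r,z); arm.line_to(p,v,ori=quat(psi,s))
        f=np.array(arm.read_ft_force()); t=np.array([-np.sin(psi),np.cos(psi),0]);e=np.array([np.cos(psi),np.sin(psi),0])
        out.append((round(th,3),round(f@t,1),round(f@e,1),round(f[2],1)))
        if log: print('th %.3f tang %.1f rad %.1f z %.1f  t=%.1f'%(th,f@t,f@e,f[2],arm.read_time()))
        if np.linalg.norm(f)>35: print('STOP'); break
    return out
E
python3 - <<'E'
from h import *
arm.move_gripper(.6,20)
p,psi=hpos(-.065,.165,.33); 
arm.move_j([.1,.35,-.26,1.83,.1,.98,-1.52])
arm.movep(p,quat(psi,1)); print(np.round(arm.read_joint_positions(),2), arm.read_ft_force())
p[2]=.228; arm.line_to(p,.1); print(arm.read_ft_force(),arm.read_time())
cv2.imwrite('pics/w3.png',snapshot('wrist'));cv2.imwrite('pics/s3.png',cv2.resize(snapshot('scene')[130:300,140:360],None,fx=3,fy=3))
E
```

```text
[ 0.11  0.35 -0.26  1.82  0.11  0.98 -1.48] [-0.48811767  0.22314469  0.55066819]
[-0.2324977   0.98284329 -0.33665998] 7.5917
```

View pics/w3.png

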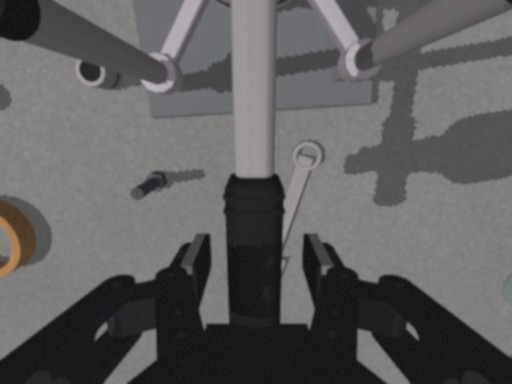

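View pics/s3.png

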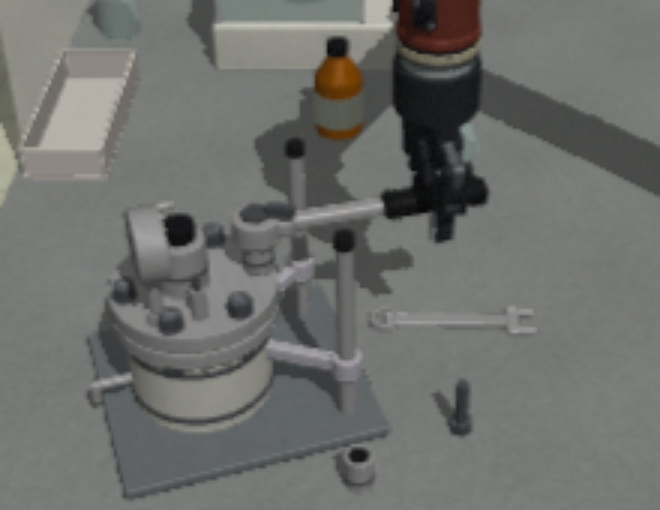

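Run:
```python
from h import *
arm.move_gripper(.42); print(arm.read_opening(),arm.read_ft_force())
arc(-.065,.6,.165,.228,v=.15); arc(.6,.8,.165,.228,v=.06,step=.04)
pos,q=arm.read_tool_pos(),arm.read_eef_rot();np.savez('w4.npz',p=pos,q=q)
cv2.imwrite('pics/w4.png',snapshot('wrist'))
```

```text
0.42080842856434014 [-0.02691598 -0.14988156  0.93529635]
th 0.101 tang -0.5 rad -0.4 z 0.0  t=8.3
th 0.268 tang -0.7 rad -0.3 z 0.5  t=8.7
th 0.434 tang -0.3 rad 0.2 z -0.1  t=9.0
th 0.600 tang 0.3 rad 0.2 z -0.1  t=9.3
th 0.633 tang 0.0 rad -0.3 z -0.5  t=9.6
th 0.667 tang 0.2 rad -0.7 z 0.6  t=9.8
th 0.700 tang -0.0 rad 1.3 z -0.8  t=10.1
th 0.733 tang -0.4 rad -0.1 z 0.5  t=10.3
th 0.767 tang -0.8 rad -0.3 z -0.1  t=10.6
th 0.800 tang -10.9 rad 0.5 z 5.5  t=10.8
```

View pics/w4.png

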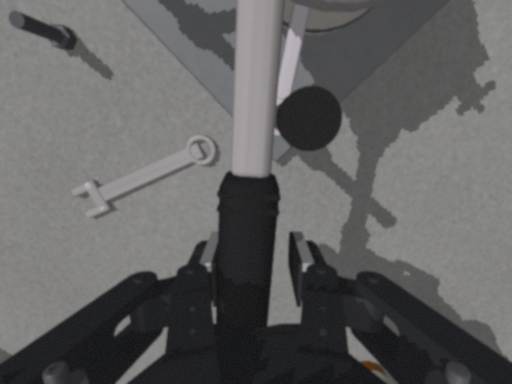

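```bash
cat >> h.py <<'E'
def tabpose(psi,off,r=.028,z=.277):
    e=np.array([np.cos(psi),np.sin(psi),0]);t=np.array([-e[1],e[0],0])
    p=np.array([*BOLT,z])+r*e-off*t
    return p,e,t
E
python3 - <<'E'
from h import *
arc(.8,.75,.165,.228,v=.06)
p,_=hpos(.75,.165,.33); arm.line_to(p,.15)
arm.move_gripper(0.0)
psi=np.pi+YAW+.74-.42
p,e,t=tabpose(psi,.034,z=.33)
arm.line_to(p,.15,ori=quat(psi,1)); print(np.round(arm.read_joint_positions(),2))
p[2]=.278; arm.line_to(p,.06); print('down',arm.read_ft_force(),arm.read_time(),arm.read_opening())
pos,q=arm.read_tool_pos(),arm.read_eef_rot();np.savez('w5.npz',p=pos,q=q)
cv2.imwrite('pics/w5.png',snapshot('wrist'));cv2.imwrite('pics/s5.png',cv2.resize(snapshot('scene')[150:270,160:310],None,fx=4,fy=4))
E
```

```text
th 0.750 tang 0.6 rad 0.7 z 0.6  t=11.2
[ 0.08  0.56 -0.39  1.5   0.22  1.13 -1.26]
down [-0.64039948  0.23920363 -0.42322202] 14.6583 -0.000835727008050944
```

View pics/w5.png

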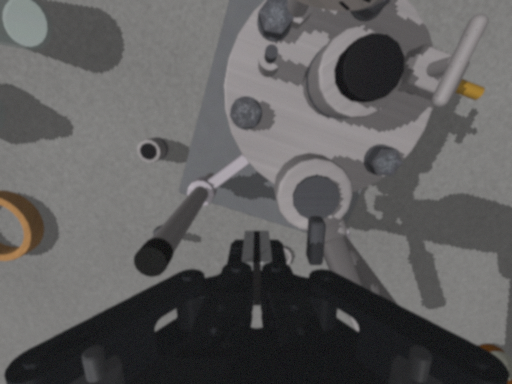

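View pics/s5.png

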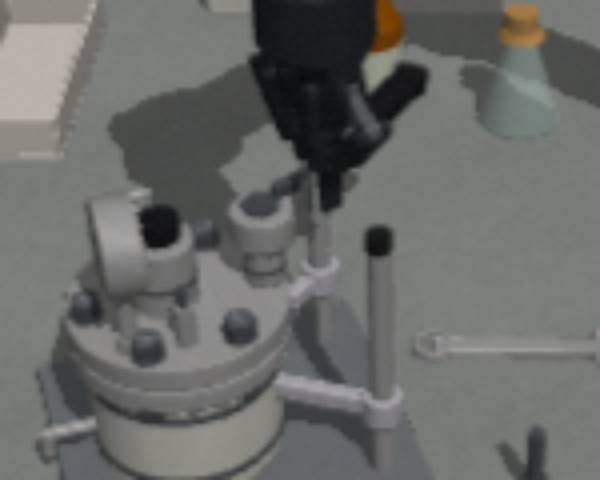

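Run:
```python
from h import *
psi0=np.pi+YAW+.74-.42
def go(psi,off,v):
    p,e,t=tabpose(psi,off); arm.line_to(p,v,ori=quat(psi,1))
    f=np.array(arm.read_ft_force()); print('rel %.2f off %.3f tang %.1f rad %.1f z %.1f t=%.1f'%(psi-psi0-.42,off,f@t,f@e,f[2],arm.read_time()))
    return np.linalg.norm(f)
go(psi0,.018,.06); go(psi0,.014,.03)
for d in np.arange(.1,.75,.08):
    if go(psi0+d,.014,.04)>25: print('stop');break
pos,q=arm.read_tool_pos(),arm.read_eef_rot();np.savez('w6.npz',p=pos,q=q)
cv2.imwrite('pics/w6.png',snapshot('wrist'))
```

```text
rel -0.42 off 0.018 tang -0.1 rad -0.9 z 0.3 t=15.2
rel -0.42 off 0.014 tang -4.8 rad 0.9 z 2.1 t=15.5
rel -0.32 off 0.014 tang -4.8 rad -0.8 z 2.8 t=15.7
rel -0.24 off 0.014 tang -5.6 rad 0.0 z 3.0 t=16.0
rel -0.16 off 0.014 tang -6.4 rad -0.1 z 3.7 t=16.2
rel -0.08 off 0.014 tang -1.3 rad 0.9 z 0.2 t=16.5
rel -0.00 off 0.014 tang -0.9 rad 0.1 z -0.7 t=16.7
rel 0.08 off 0.014 tang 0.9 rad -1.0 z -0.3 t=17.0
rel 0.16 off 0.014 tang 0.1 rad -1.0 z -1.0 t=17.2
rel 0.24 off 0.014 tang -0.8 rad 0.2 z 1.2 t=17.5
rel 0.32 off 0.014 tang -4.4 rad -1.4 z 1.9 t=17.7
```

View pics/w6.png

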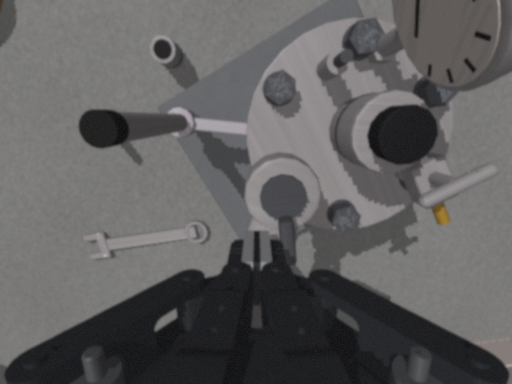

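Run:
```python
from h import *
psi0=np.pi+YAW+.74-.42
p,e,t=tabpose(psi0+.66,.03); arm.line_to(p,.06)
p[2]=.34; arm.line_to(p,.15)
arm.move_gripper(.6)
p,psi=hpos(.74,.165,.33); arm.line_to(p,.15,ori=quat(psi,1))
pos,q=arm.read_tool_pos(),arm.read_eef_rot();np.savez('w7.npz',p=pos,q=q)
cv2.imwrite('pics/w7.png',snapshot('wrist')); print(arm.read_time(),np.round(arm.read_joint_positions(),2))
```

```text
20.4083 [ 0.43  0.52 -0.52  1.58  0.28  1.11 -0.64]
```

View pics/w7.png

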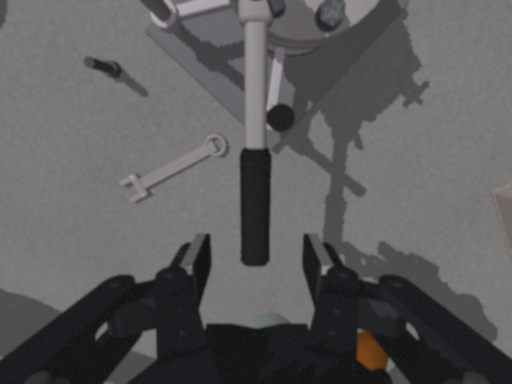

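Run:
```python
from h import *
p,psi=hpos(.74,.165,.228); arm.line_to(p,.12,ori=quat(psi,1))
arm.move_gripper(.42)
print(arm.read_ft_force())
arc(.74,-.68,.165,.228,v=.15,step=.24); arc(-.68,-.76,.165,.228,v=.06,step=.04)
pos,q=arm.read_tool_pos(),arm.read_eef_rot();np.savez('w8.npz',p=pos,q=q)
cv2.imwrite('pics/w8.png',snapshot('wrist')); print(arm.read_time())
```

```text
[ 0.46596316 -0.22706913 -0.68482348]
th 0.503 tang 1.2 rad -0.2 z 0.8  t=22.1
th 0.267 tang 0.2 rad -0.3 z 0.7  t=22.5
th 0.030 tang 0.8 rad -0.8 z -0.3  t=22.9
th -0.207 tang 0.7 rad -0.5 z -0.4  t=23.3
th -0.443 tang 0.3 rad 0.0 z 0.3  t=23.8
th -0.680 tang 1.2 rad 0.1 z -0.4  t=24.2
th -0.720 tang 0.0 rad -1.2 z 0.8  t=24.4
th -0.760 tang 0.3 rad -0.0 z 0.0  t=24.7
24.725
```

View pics/w8.png

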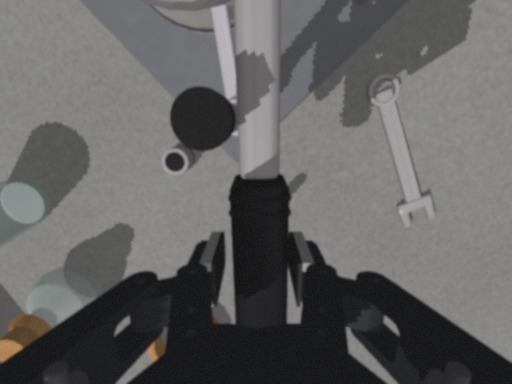

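Run:
```python
from h import *
arc(-.76,-.30,.165,.228,v=.06,step=.05); arc(-.30,.74,.165,.228,v=.1,step=.13)
pos,q=arm.read_tool_pos(),arm.read_eef_rot();np.savez('w9.npz',p=pos,q=q)
cv2.imwrite('pics/w9.png',snapshot('wrist')); print(arm.read_time())
```

```text
th -0.714 tang -1.1 rad -1.0 z -0.1  t=25.0
th -0.668 tang 0.1 rad 0.8 z -0.5  t=25.3
th -0.622 tang 0.6 rad -0.3 z 1.0  t=25.6
th -0.576 tang 1.8 rad 0.0 z 0.7  t=25.8
th -0.530 tang 0.3 rad 0.1 z -0.1  t=26.1
th -0.484 tang -0.1 rad -0.3 z 0.1  t=26.4
th -0.438 tang 0.5 rad -0.4 z -0.5  t=26.6
th -0.392 tang -0.6 rad -0.1 z -0.4  t=26.9
th -0.346 tang -3.6 rad 0.2 z 0.5  t=27.2
th -0.300 tang -6.3 rad -1.2 z -0.5  t=27.5
th -0.170 tang -4.9 rad -1.1 z -0.6  t=27.8
th -0.040 tang -6.1 rad -1.2 z 0.9  t=28.2
th 0.090 tang -5.8 rad -1.4 z 1.3  t=28.6
th 0.220 tang -5.9 rad -2.8 z 1.7  t=28.9
th 0.350 tang -5.3 rad -2.9 z 2.9  t=29.3
th 0.480 tang -4.9 rad -3.3 z 3.9  t=29.7
th 0.610 tang -6.5 rad -2.6 z 3.0  t=30.0
th 0.740 tang -5.6 rad -3.7 z 2.7  t=30.4
30.4583
```

View pics/w9.png

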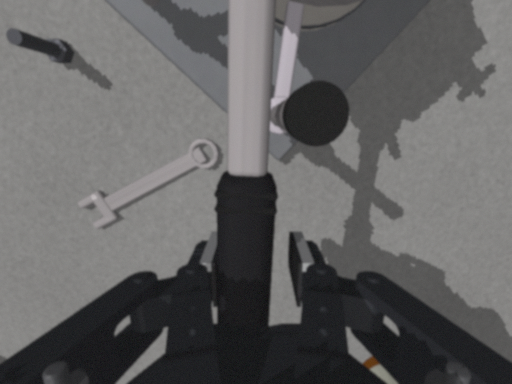

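Run:
```python
from h import *
arc(.74,-.6,.165,.228,v=.15,step=.27)
bite=None; th=-.6
while th<.72:
    o=arc(th,th+.05,.165,.228,v=.07,step=.06); th+=.05
    if bite is None and o[-1][1]<-3: bite=th-.02; print('bite',bite)
    if bite is not None and th-bite>=1.0: break
print('stroke',th-bite if bite is not None else None)
pos,q=arm.read_tool_pos(),arm.read_eef_rot();np.savez('w10.npz',p=pos,q=q)
cv2.imwrite('pics/w10.png',snapshot('wrist')); print(arm.read_time())
```

```text
th 0.472 tang 0.8 rad 0.1 z 0.6  t=30.9
th 0.204 tang 0.3 rad 0.3 z 0.6  t=31.3
th -0.064 tang 0.3 rad 0.4 z 1.0  t=31.8
th -0.332 tang 1.1 rad -0.6 z 0.8  t=32.2
th -0.600 tang 0.6 rad 0.1 z -0.9  t=32.7
th -0.550 tang 0.8 rad 0.2 z -1.3  t=32.9
th -0.500 tang -0.7 rad 0.6 z -0.4  t=33.2
th -0.450 tang -0.3 rad 0.3 z -0.3  t=33.5
th -0.400 tang -0.2 rad -1.0 z -0.4  t=33.7
th -0.350 tang -2.8 rad -0.6 z -0.7  t=34.0
th -0.300 tang -6.5 rad -0.0 z -0.8  t=34.3
bite -0.32
th -0.250 tang -6.3 rad 0.6 z 0.5  t=34.5
th -0.200 tang -5.9 rad 0.1 z -0.4  t=34.8
th -0.150 tang -6.7 rad 0.3 z 0.7  t=35.1
th -0.100 tang -6.2 rad -1.0 z 1.1  t=35.3
th -0.050 tang -7.0 rad -0.3 z 0.4  t=35.6
th -0.000 tang -6.1 rad -1.6 z 1.1  t=35.9
th 0.050 tang -6.5 rad -1.8 z 1.9  t=36.1
th 0.100 tang -5.3 rad -1.6 z 2.7  t=36.4
th 0.150 tang -5.2 rad -1.7 z 1.7  t=36.7
th 0.200 tang -6.3 rad -1.3 z 2.3  t=36.9
th 0.250 tang -6.3 rad -1.3 z 3.4  t=37.2
th 0.300 tang -6.3 rad -1.7 z 3.0  t=37.5
th 0.350 tang -4.8 rad -1.9 z 2.4  t=37.7
th 0.400 tang -6.1 rad -3.3 z 3.4  t=38.0
th 0.450 tang -6.1 rad -2.6 z 3.8  t=38.3
th 0.500 tang -5.6 rad -3.0 z 2.5  t=38.5
th 0.550 tang -6.1 rad -3.3 z 4.5  t=38.8
th 0.600 tang -5.7 rad -2.7 z 2.0  t=39.1
th 0.650 tang -6.3 rad -3.4 z 3.0  t=39.3
th 0.700 tang -5.6 rad -2.8 z 3.6  t=39.6
stroke 1.02
39.65
```

View pics/w10.png

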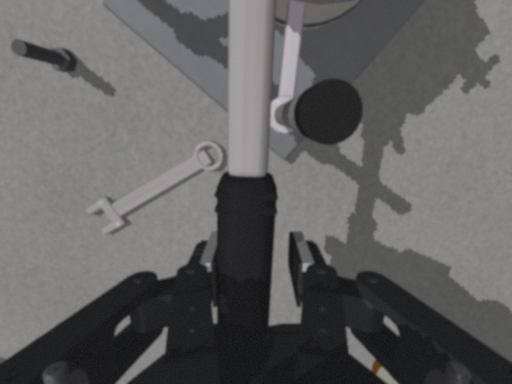

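Run:
```python
from h import *
arc(.7,.67,.165,.228,v=.05)
arm.move_gripper(.6)
p,psi=hpos(.67,.165,.34); arm.line_to(p,.12)
p,psi=hpos(.67,.11,.37); arm.line_to(p,.12)
cv2.imwrite('pics/w11.png',snapshot('wrist'))
p,psi=hpos(.67,.25,.40); arm.line_to(p,.2)
cv2.imwrite('pics/s11.png',cv2.resize(snapshot('scene'),None,fx=1.5,fy=1.5)); 
cv2.imwrite('pics/t11.png',cv2.resize(snapshot('top')[90:230,85:285],None,fx=4,fy=4)); print(arm.read_time(),arm.read_ft_force())
```

```text
th 0.670 tang -3.7 rad -3.3 z -0.1  t=39.9
42.975 [-0.67173228  0.41162846 -0.75997736]
```

View pics/w11.png

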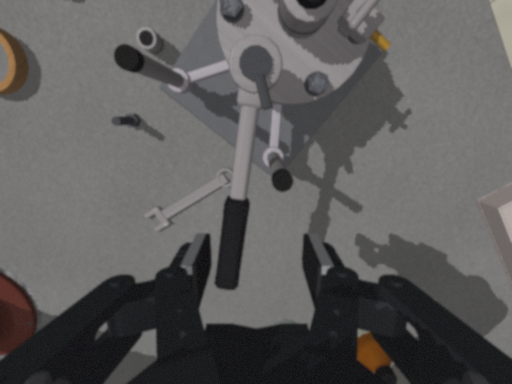

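View pics/s11.png

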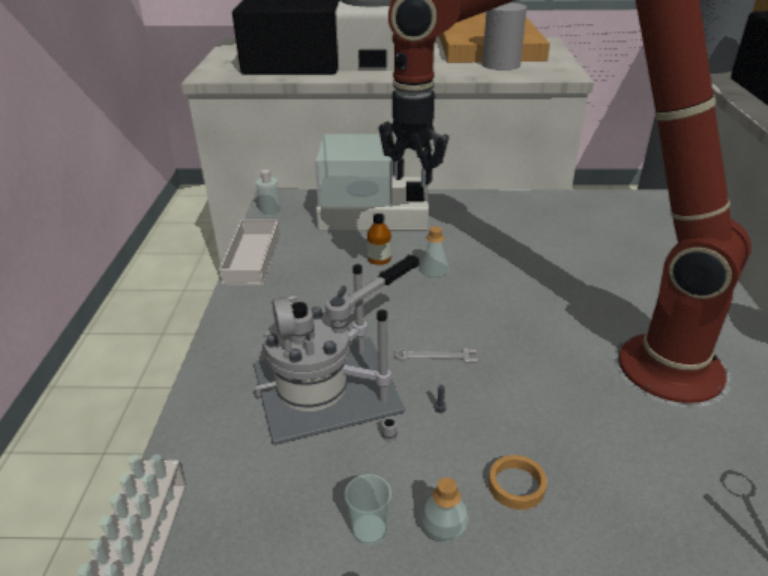

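View pics/t11.png

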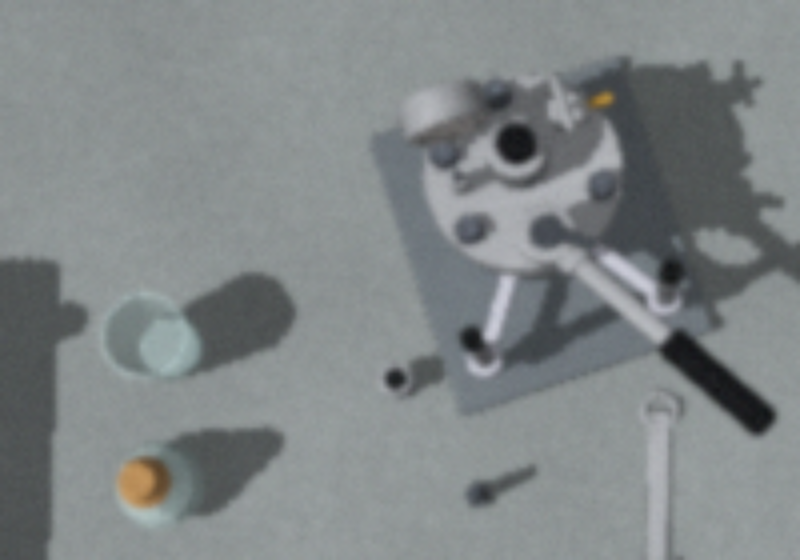

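Run:
```python
from h import *
print(arm.read_time()); print(ticket.finish_job())
```

```text
42.975
the job is handed in; nothing more can be done
None
```

I flipped the reversing lever to loosen and backed the front head bolt off by about 2.1 rad, a third of a turn. I handed the job in at 43.0 s.

- **Lever:** I swung the handle anticlockwise in its free-wheeling direction until it met the rod. I then pushed the tab over with the closed fingertips. The push needed 5 to 6 N, and the force fell away as the lever snapped past its middle. The last wrist picture shows the tab on the anticlockwise side, set to loosen.
- **Bolt:** Two loosening strokes with the fingers straddling the grip turned it about 1.08 and then 1.03 rad. I took each stroke's start from the point where the force rose to 6–7 N. This total comes from the handle angle and force readings, good to roughly ±0.1 rad. I could not see the bolt's own angle in the pictures. The bolt was never driven clockwise while the lever was set to tighten.
- **Forces:** The largest force I read was about 12 N, when the handle met the rod. The last reading, with the gripper clear, was about 1 N.
- **Surroundings:** In the final scene and top views the gauge, valve, glassware, spanner, spare bolt, spare socket and tape look as they did at the start. The ratchet is still on the bolt and the gripper is clear of everything. No check failed or disagreed.

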